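# Change over the suction port in the lens workshop

### The job

One of the two suction ports on the lens bench is blanked by the red cap and the other is bare. First move the cap over to the bare port; then push the blue sleeve fully down onto the port you have just freed, so that its yellow seal ring is pressed right down. Leave the grey sleeve, the bottle and all the other things on the bench where they are, and let go of everything.

Things in the scene. Friction and masses are not known exactly. Their poses are not given: they have to be found in the camera images.
- port_a: Fixed suction port: grey foot 100 mm diameter, 30 mm high; upright aluminium spigot 33 mm diameter, tip 120 mm above the bench, top 16 mm tapering to 20 mm. Stiff yellow seal ring round it (60 mm diameter, top 57-61 mm above the bench) slides down under about 14 N and stays; top 46 mm when right down. Origin: foot's underside centre, z up. Either port may be left or right, capped or bare
- port_b: The second suction port, of the same size and look as port_a. Origin: centre of the foot's underside, z up
- cap: Red blanking cap, at the start on one port's spigot. Skirt 49 mm outside diameter, 37 mm bore, open below, 45 mm deep inside, 8 mm top; on it a round grip knob 28 mm diameter, 34 mm tall (87 mm overall). Origin: centre of the skirt's lower rim, z up. Fully home its top rests on the spigot's tip, the rim 75 mm above the bench, clear of the seal ring
- sleeve: Blue rigid suction sleeve, upright plain tube 52 mm outside diameter, 36 mm bore (8 mm wall), 110 mm tall, standing on the bench. Origin: centre of its underside, z up. Fully home on a port its underside is 46 mm above the bench (top at 156 mm)
- narrow_sleeve: narrow grey sleeve, upright tube 42 mm outside diameter, 22 mm bore, 110 mm tall (its bore is too small for the ports); leave it alone. Origin: centre of its underside, z up
- bottle: amber cleaning bottle with white cap, 56 mm diameter, 165 mm tall; bystander. Origin: centre of its underside
- tray: blue open job tray 110 x 130 mm, 28 mm high, two lens discs inside; bystander. Origin: centre of its underside
- mug: white mug, 76 mm diameter, 90 mm tall, handle on its +y side; bystander. Origin: centre of its underside
- pens: clear round pot 72 mm diameter with three upright pens, 145 mm tall; bystander. Origin: centre of its underside
- tape_measure: black tape measure lying flat, about 80 x 68 mm, 28 mm high; bystander. Origin: underside, centre of its round part
- screwdriver: screwdriver lying flat, 170 mm long along its x axis, handle to -x, about 30 mm thick; bystander

How it is judged:
By the outcome, as a careful person would: the job done as asked, in the order asked, and still so for the second after the job is handed in, with the robot touching nothing.
It also fails if it takes over 64 s, if anything falls off the work surface, if the arm or the gripper's body presses on something with over 40 N, if the wrist force passes 120 N, or if a joint passes its speed limit or range.

### The arm

A 6-joint arm with a two-finger parallel gripper is mounted at the origin on the work surface. World frame = base frame: x ahead of the robot, y to its left, z up, the work surface at z = 0. Lengths are in m, angles in rad, forces in N, time in s.
With the tool pointing down it reaches from about 0.225 to 0.875 m from the base axis. Payload 3.4 kg.
Tool frame: the origin (TCP) lies on the mounting face of the last link; the fingertips stand 173 mm ahead of it and the grasp point (between the pads) lies 155 mm ahead of it; z points along the fingers, y is the line along which they close (so a half turn about z gives the same grasp; the last joint's range is limited). The gripper opens to 85 mm and grips with 20 to 120 N. Pads are 22 mm wide; open, the fingers measure 114 mm over their backs; the gripper's body (76 mm by 85 mm) begins 54 mm behind the grasp point. The pads swing forward as they close: fully open they stand 13 mm farther back than shut.
Start: joints at [1.182, 0.276, 1.505, -0, 1.361, -0.121], TCP at [0.152, 0.555, 0.405] pointing down, gripper open.
Joint ranges: [-2.89, 2.89], [-0.75, 2.08], [0.22, 2.7], [-1.18, 4.32], [0.11, 2.71], [-2.7, 2.7]. Speed limits (rad/s): [2.57, 2.57, 3.14, 3.14, 3.14, 3.14].

### API

Orientations are given as a unit quaternion [w, x, y, z].
In Python, from rig import manip gives the robot as it stands.
- The arm moves only by the tool carry_out, never from a script. Its arguments are lists of equal length, an entry for each row: "linear": the shift along the world's x, y, z each as a share of 500 mm, from -1 to 1, a list of three; "angular": the turn, a rotation vector about the world's x, y, z each as a share of 0.08 rad, from -1 to 1, a list of three; "hand": the opening, from 0 (shut) to 1 (fully open). In form: {"linear": [[x, y, z], ...], "angular": [[rx, ry, rz], ...], "hand": [hand, ...]}. A call has 1 to 8 rows; each row shifts and turns the commanded pose from where the row before left it; what a row does not reach is not made up. A row lasts 1/12 s, in which the tool goes at most 41.7 mm and 7.16 degrees, less where a joint would pass 70% of its speed; a pose out of reach is approached as far as the arm can. A call with a number of a shift or a turn outside -1 to 1 is refused whole. A call with a gripper value outside its range is refused whole. The fingers move at their own pace and stop on an object; "force" is the grip in N (left out, the last holds). Time passes only in rows, so rows that do not move let the fingers close. It gives the time, the measured TCP pose, the force, the opening and the grip force at its end, in the units of the state.
- manip.get_state(): the state, without advancing time (a new reading comes with each control period).
- manip.get_image(name): name is "scene" or "top"; returns the picture (480x640x3 uint8, red, green, blue); there is no depth.
- manip.camera_params(name): a dict with "fx", "fy", "cx", "cy" (pixels), "view" (4x4, takes a point from world to camera coordinates). Camera axes: x right, y down, z forward; pixel columns grow to the right and rows downward; lengths in m; the calibration is good to about 2 mm. A picture is of the moment at which its call begins. camera_params takes no time and is no camera call.
- manip.sign_off(): hands the job in; it is judged then, once.
The state is a dict: "clock": time; "qpos": joint angles; "qd": joint speeds; "effort": joint torques, N m; "position": TCP position; "ee_rot": TCP orientation; "contact_force": force on the tool from outside, world axes, zero at the start; "moment": the same for the moment, N m; "width": finger opening in m; "gripper_force": force on a finger pad.
Only numpy, scipy, OpenCV 4.12 (cv2) and the standard library are available. Lean on these libraries where they do the work, as an engineer would, in place of code of your own. Each camera call takes 0.05 s, during which the arm holds its last target. There are 200 camera calls.

## Working session

There is one attempt and no reset: what is moved stays moved. The work goes in short steps, Python scripts to look and compute and a tool call to move; the robot and the scene stay as the last step left them, time stands still between calls to the robot, and variables do not carry over. Pictures are saved under pics/ and viewed, at most 10 in all, crops included, and the job is handed in when it is done.

Besides the shell and the picture viewer there is one more tool, called after "Call:" as a command line: name --argument value ..., lists and objects as JSON in quotes. carry_out: Moves the arm, as the interface text tells. Its arguments: {"type":"object","properties":{"linear":{"type":"array"},"angular":{"type":"array"},"hand":{"type":"array"},"force":{"type":"number"}},"required":["linear","angular","hand"]}

```bash
mkdir -p pics; ls; python3 - <<'E'
from rig import manip
import cv2,numpy as np
for n in("scene","top"):
    cv2.imwrite(f"pics/{n}0.png",manip.get_image(n)[:,:,::-1]);p=manip.camera_params(n);print(n,p)
s=manip.get_state();print(s)
E
```

```text
pics
scene {'fx': 482.95680323220245, 'fy': 482.95680323220245, 'cx': 327.52821151127455, 'cy': 238.4548577259625, 'view': array([[ 0.62410116,  0.78122547, -0.01358361, -0.33392246],
       [ 0.66361976, -0.53916553, -0.5185647 , -0.33626517],
       [-0.41243976,  0.31462247, -0.85493049,  1.28165676],
       [ 0.        ,  0.        ,  0.        ,  1.        ]])}
top {'fx': 437.15422924558106, 'fy': 437.15422924558106, 'cx': 321.72442716681127, 'cy': 241.24066846258378, 'view': array([[ 7.81650541e-05, -9.99723903e-01, -2.34970660e-02,
         1.46733837e-02],
       [-9.87477619e-01,  3.62971204e-03, -1.57717399e-01,
         5.58994655e-01],
       [ 1.57759141e-01,  2.32151548e-02, -9.87204695e-01,
         9.00861776e-01],
       [ 0.00000000e+00,  0.00000000e+00,  0.00000000e+00,
         1.00000000e+00]])}
{'clock': 0.1, 'qpos': array([ 1.18198597e+00,  2.76495685e-01,  1.50600231e+00, -3.13288908e-06,
        1.36075121e+00, -1.21000857e-01]), 'qd': array([-2.89474548e-05, -8.63239792e-04, -1.84414348e-03, -1.90882886e-03,
       -1.04880660e-04,  8.54990940e-04]), 'effort': array([ 2.02727924e-04, -4.17704701e+01, -2.46401900e+01, -2.77894824e-04,
        5.89013318e-03, -7.28309402e-06]), 'position': array([0.15208429, 0.55431017, 0.40394826]), 'ee_rot': array([-2.07371493e-04,  1.33504573e-01,  9.91047851e-01, -8.01900477e-04]), 'contact_force': array([-0.27657119,  0.37076933, -0.17032538]), 'moment': array([ 0.04428532, -0.02346149, -0.0244432 ]), 'gripper_force': 0.0, 'width': 0.08540926475751201}
```

View pics/scene0.png

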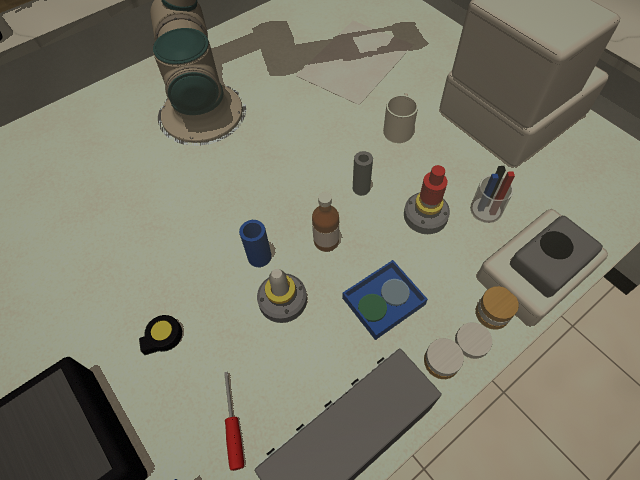

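View pics/top0.png

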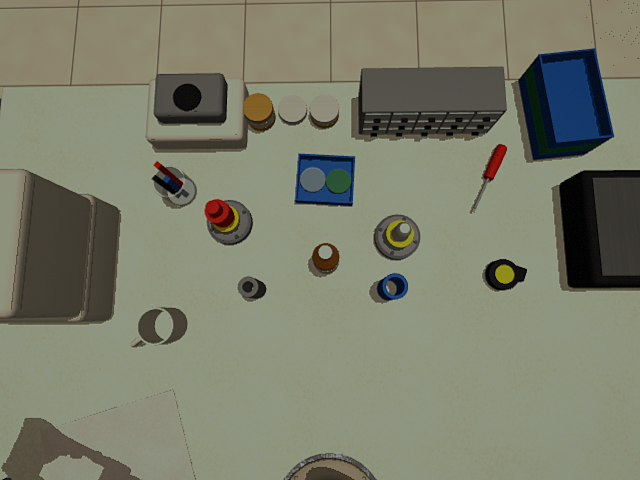

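The scene view shows the red-capped port at about (430,205), the bare port at (281,290) and the blue sleeve at (256,243). The top view has them at (225,218), (398,236) and (392,287). I'll enlarge these areas.

```bash
python3 - <<'E'
import cv2
s=cv2.imread('pics/scene0.png');t=cv2.imread('pics/top0.png')
def c(im,x,y,w=100,h=100,k=4):
    a=cv2.resize(im[y:y+h,x:x+w],None,fx=k,fy=k,interpolation=cv2.INTER_CUBIC)
    for i in range(0,w,20):
        cv2.putText(a,str(x+i),(i*k,8),0,.3,(255,255,255),1);cv2.line(a,(i*k,10),(i*k,14),(255,255,255),1)
    for j in range(0,h,20):
        cv2.putText(a,str(y+j),(0,j*k+4),0,.3,(255,255,255),1);cv2.line(a,(20,j*k),(24,j*k),(255,255,255),1)
    return a
import numpy as np
cv2.imwrite('pics/cs.png',np.hstack([c(s,230,210,100,115,4),c(s,390,150,100,115,4)]))
cv2.imwrite('pics/ct.png',np.hstack([c(t,350,200,100,110,4),c(t,180,180,100,110,4)]))
E
```

```text
(no output)
```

View pics/cs.png

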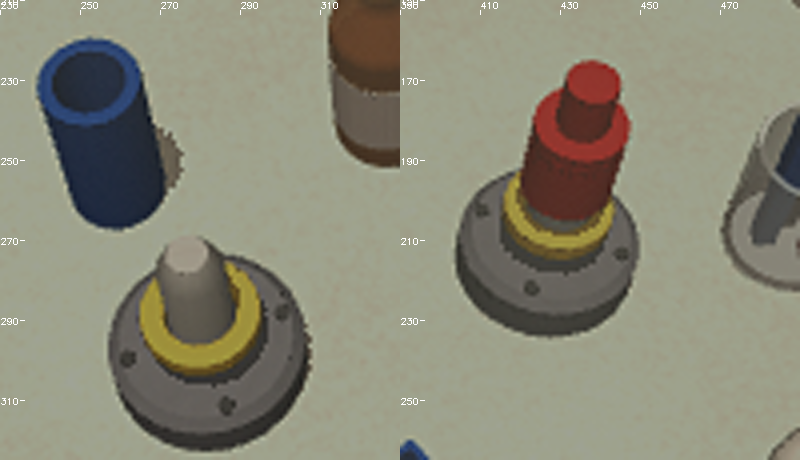

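View pics/ct.png

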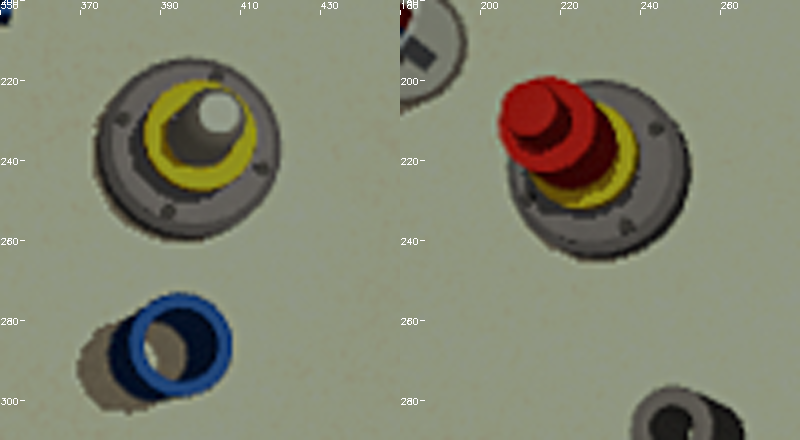

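Pixel readings, scene then top:

| Feature | Scene | Top |
|---|---|---|
| Bare spigot tip | (276.4,273.4) | (404.4,227.4) |
| Sleeve top | (252.1,229.9) | (395.0,286.1) |
| Knob top | (437.9,170.1) | (212.4,206.9) |
| Cap shoulder | (435.0,180.1) | (216.2,210.7) |

```bash
cat > h.py <<'E'
from rig import manip
import cv2,numpy as np
P={n:manip.camera_params(n) for n in("scene","top")}
def K(n):
    p=P[n];return np.array([[p['fx'],0,p['cx']],[0,p['fy'],p['cy']],[0,0,1]])@np.array(p['view'])[:3]
def tri(a,b):
    X=cv2.triangulatePoints(K("scene"),K("top"),np.array(a,float).reshape(2,1),np.array(b,float).reshape(2,1))[:,0];X=X[:3]/X[3]
    r=[np.round(proj(n,X)-q,1) for n,q in(("scene",a),("top",b))];return X,r
def proj(n,X):
    u=K(n)@np.append(X,1);return u[:2]/u[2]
def at_z(n,p,z):
    M=K(n);A=M[:,[0,1]];B=M[:,2]*z+M[:,3];r=[]
    L=np.array([A[0]-p[0]*A[2],A[1]-p[1]*A[2]]);R=-np.array([B[0]-p[0]*B[2],B[1]-p[1]*B[2]]);return np.linalg.solve(L,R)
E
python3 - <<'E'
from h import *
for n,a,b,z in [("tip",(276.4,273.4),(404.4,227.4),.12),("sleeve",(252.1,229.9),(395,286.1),.11),("knob",(437.9,170.1),(212.4,206.9),.162),("shoulder",(435,180.1),(216.2,210.7),.128)]:
    X,r=tri(a,b);print(n,X.round(4),r,at_z("scene",a,z).round(4),at_z("top",b,z).round(4))
for n,p,z in [("ringbare",(399.9,233.2),.059),("bottle",(325.5,253),.165),("narrow",(247.5,287.5),.11),("trayc",(325,180),.028),("pens",(175,187),.09)]: print(n,at_z("top",p,z).round(3))
E
```

```text
tip [ 0.5747 -0.1518  0.1199] [array([-0.4,  0. ]), array([-0.4, -0.2])] [ 0.5752 -0.1512] [ 0.5742 -0.1526]
sleeve [ 0.4594 -0.1311  0.1083] [array([-0.7,  0.1]), array([-0.8, -0.4])] [ 0.4613 -0.1303] [ 0.4585 -0.1323]
knob [0.6093 0.2234 0.161 ] [array([-0.7,  0.2]), array([-0.8, -0.5])] [0.6102 0.2242] [0.608  0.2215]
shoulder [0.6091 0.2242 0.1283] [array([-0.5,  0.1]), array([-0.5, -0.4])] [0.6093 0.2254] [0.6084 0.2232]
ringbare [ 0.573 -0.153]
bottle [0.517 0.004]
narrow [0.456 0.16 ]
trayc [0.701 0.007]
pens [0.669 0.323]
```

Call:
carry_out --linear '[[0.057, -0.041, 0], [0.057, -0.041, 0], [0.057, -0.041, 0], [0.057, -0.041, 0], [0.057, -0.041, 0], [0.057, -0.041, 0], [0.057, -0.041, 0], [0.057, -0.041, 0]]' --angular '[[0, 0, 0.84], [0, 0, 0.84], [0, 0, 0.84], [0, 0, 0.84], [0, 0, 0], [0, 0, 0], [0, 0, 0], [0, 0, 0]]' --hand '[1, 1, 1, 1, 1, 1, 1, 1]' --force 50

```text
clock: 0.77
position: [0.3812, 0.3892, 0.4044]
ee_rot: [-0.0, -0.0, 1.0, -0.0]
contact_force: [0.5, 0.8, -0.3]
width: 0.0854
gripper_force: 0.0
```

Call:
carry_out --linear '[[0.057, -0.041, 0], [0.057, -0.041, 0], [0.057, -0.041, 0], [0.057, -0.041, 0], [0.057, -0.041, 0], [0.057, -0.041, 0], [0.057, -0.041, 0], [0, 0, 0]]' --angular '[[0, 0, 0], [0, 0, 0], [0, 0, 0], [0, 0, 0], [0, 0, 0], [0, 0, 0], [0, 0, 0], [0, 0, 0]]' --hand '[1, 1, 1, 1, 1, 1, 1, 1]'

```text
clock: 1.43
position: [0.5845, 0.2431, 0.4035]
ee_rot: [0.002, 0.002, 1.0, -0.002]
contact_force: [-0.1, 0.3, -0.2]
width: 0.0855
gripper_force: 0.0
```

Call:
carry_out --linear '[[0.05, -0.04, -0.04], [0, 0, -0.04], [0, 0, 0], [0, 0, 0]]' --angular '[[0, 0, 0], [0, 0, 0], [0, 0, 0], [0, 0, 0]]' --hand '[1, 1, 1, 1]'

```text
clock: 1.77
position: [0.604, 0.227, 0.3632]
ee_rot: [-0.002, -0.0, 1.0, -0.0]
contact_force: [0.2, -0.0, 0.7]
width: 0.0854
gripper_force: 0.0
```

Call:
carry_out --linear '[[0.01, -0.007, -0.04], [0, 0, -0.04], [0, 0, -0.036], [0, 0, 0], [0, 0, 0]]' --angular '[[0, 0, 0], [0, 0, 0], [0, 0, 0], [0, 0, 0], [0, 0, 0]]' --hand '[1, 1, 1, 1, 1]'

```text
clock: 2.18
position: [0.6091, 0.2243, 0.3073]
ee_rot: [-0.0, -0.001, 1.0, 0.0]
contact_force: [-0.2, -0.1, 0.3]
width: 0.0856
gripper_force: 0.0
```

Call:
carry_out --linear '[[0, 0, 0], [0, 0, 0], [0, 0, 0], [0, 0, 0], [0, 0, 0], [0, 0, 0], [0, 0, 0], [0, 0, 0]]' --angular '[[0, 0, 0], [0, 0, 0], [0, 0, 0], [0, 0, 0], [0, 0, 0], [0, 0, 0], [0, 0, 0], [0, 0, 0]]' --hand '[0, 0, 0, 0, 0, 0, 0, 0]'

```text
clock: 2.85
position: [0.6098, 0.2236, 0.3078]
ee_rot: [0.001, -0.0, 1.0, 0.0]
contact_force: [-1.0, -0.7, 5.8]
width: 0.0265
gripper_force: 49.2
```

Call:
carry_out --linear '[[0, 0, 0.02], [0, 0, 0.04], [0, 0, 0.05], [0, 0, 0.06], [0, 0, 0.06], [0, 0, 0.05], [0, 0, 0.02], [0, 0, 0]]' --angular '[[0, 0, 0], [0, 0, 0], [0, 0, 0], [0, 0, 0], [0, 0, 0], [0, 0, 0], [0, 0, 0], [0, 0, 0]]' --hand '[0, 0, 0, 0, 0, 0, 0, 0]'

```text
clock: 3.52
position: [0.6099, 0.2235, 0.4598]
ee_rot: [0.003, -0.0, 1.0, 0.001]
contact_force: [1.1, -0.5, -0.2]
width: 0.0266
gripper_force: 49.5
```

Call:
carry_out --linear '[[0, -0.03, 0], [-0.006, -0.06, 0], [-0.006, -0.07, 0], [-0.006, -0.07, 0], [-0.006, -0.07, 0], [-0.006, -0.07, 0], [-0.006, -0.07, 0], [-0.006, -0.07, 0]]' --angular '[[0, 0, 0], [0, 0, 0], [0, 0, 0], [0, 0, 0], [0, 0, 0], [0, 0, 0], [0, 0, 0], [0, 0, 0]]' --hand '[0, 0, 0, 0, 0, 0, 0, 0]'

```text
clock: 4.18
position: [0.5875, -0.0339, 0.4538]
ee_rot: [-0.003, -0.0, 1.0, 0.0]
contact_force: [1.6, 0.3, -0.8]
width: 0.0266
gripper_force: 49.5
```

Call:
carry_out --linear '[[-0.006, -0.07, 0], [-0.006, -0.07, 0], [-0.006, -0.05, 0], [-0.006, -0.03, 0], [0, -0.01, 0], [0, 0, 0], [0, 0, 0], [0, 0, 0]]' --angular '[[0, 0, 0], [0, 0, 0], [0, 0, 0], [0, 0, 0], [0, 0, 0], [0, 0, 0], [0, 0, 0], [0, 0, 0]]' --hand '[0, 0, 0, 0, 0, 0, 0, 0]'

```text
clock: 4.85
position: [0.5766, -0.1455, 0.4559]
ee_rot: [-0.001, -0.001, 1.0, 0.001]
contact_force: [-0.8, 1.4, -0.2]
width: 0.0265
gripper_force: 49.5
```

```bash
python3 - <<'E'
from h import *
a={n:manip.get_image(n)[:,:,::-1] for n in P}
for n in P: cv2.imwrite(f"pics/{n}1.png",a[n])
s=a["scene"][120:340,210:470]; t=a["top"][150:310,180:440]
s=cv2.resize(s,None,fx=2.5,fy=2.5,interpolation=2);t=cv2.resize(t,None,fx=3,fy=3,interpolation=2)
cv2.imwrite("pics/c1.png",s);cv2.imwrite("pics/c1t.png",t)
st=manip.get_state();print(st['position'],st['ee_rot'],st['contact_force'],st['width'])
E
```

```text
[ 0.57673706 -0.14528773  0.45649329] [-2.22035747e-04 -1.35102580e-03  9.99999009e-01  3.27590604e-04] [ 0.79587167  0.49807855 -0.25128955] 0.02652951715054944
```

View pics/c1.png

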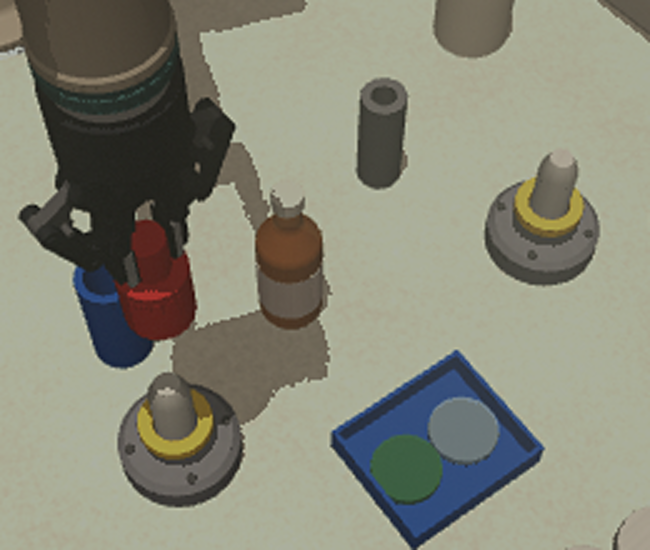

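View pics/c1t.png

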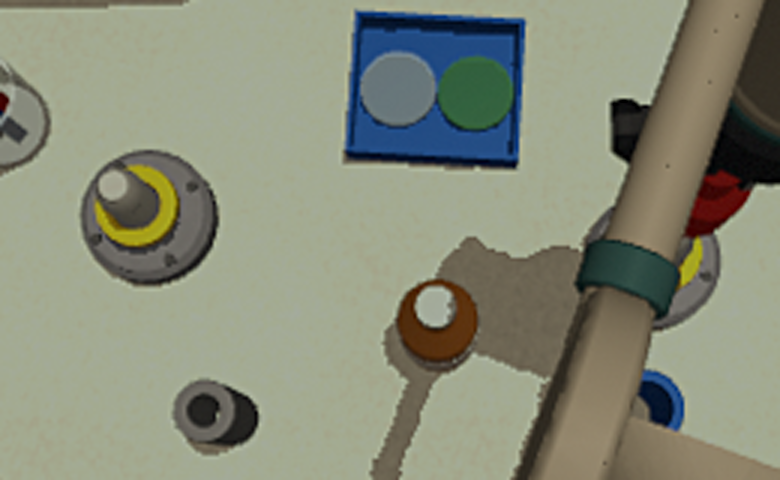

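The cap hangs upright in the gripper. The freed spigot tip is at (434.5,183.3) in the scene view and (217.7,211.7) in the top view.

```bash
python3 - <<'E'
from h import *
a,b=(434.5,183.3),(217.7,211.7)
X,r=tri(a,b);print(X.round(4),r,at_z("scene",a,.12).round(4),at_z("top",b,.12).round(4))
E
```

```text
[0.6096 0.2242 0.118 ] [array([-0.7,  0.2]), array([-0.7, -0.5])] [0.611  0.2243] [0.6082 0.2222]
```

Call:
carry_out --linear '[[-0.003, -0.013, -0.03], [0, 0, -0.06], [0, 0, -0.06], [0, 0, -0.03], [0, 0, 0], [0, 0, 0]]' --angular '[[0, 0, 0], [0, 0, 0], [0, 0, 0], [0, 0, 0], [0, 0, 0], [0, 0, 0]]' --hand '[0, 0, 0, 0, 0, 0]'

```text
clock: 5.45
position: [0.5753, -0.1521, 0.3664]
ee_rot: [-0.001, -0.001, 1.0, 0.0]
contact_force: [0.5, -0.5, -0.3]
width: 0.0265
gripper_force: 49.6
```

Call:
carry_out --linear '[[0, 0, -0.015], [0, 0, -0.015], [0, 0, -0.015], [0, 0, 0], [0, 0, 0]]' --angular '[[0, 0, 0], [0, 0, 0], [0, 0, 0], [0, 0, 0], [0, 0, 0]]' --hand '[0, 0, 0, 0, 0]'

```text
clock: 5.87
position: [0.575, -0.1529, 0.3439]
ee_rot: [-0.0, -0.001, 1.0, 0.0]
contact_force: [0.4, 0.3, -0.8]
width: 0.0265
gripper_force: 49.6
```

Call:
carry_out --linear '[[0, 0, -0.015], [0, 0, -0.015], [0, 0, -0.015], [0, 0, -0.015], [0, 0, -0.008], [0, 0, 0], [0, 0, 0]]' --angular '[[0, 0, 0], [0, 0, 0], [0, 0, 0], [0, 0, 0], [0, 0, 0], [0, 0, 0], [0, 0, 0]]' --hand '[0, 0, 0, 0, 0, 0, 0]'

```text
clock: 6.45
position: [0.5752, -0.153, 0.3098]
ee_rot: [-0.0, -0.0, 1.0, 0.0]
contact_force: [-0.2, 0.4, 0.2]
width: 0.0264
gripper_force: 49.7
```

Call:
carry_out --linear '[[0, 0, -0.004], [0, 0, -0.002], [0, 0, 0], [0, 0, 0]]' --angular '[[0, 0, 0], [0, 0, 0], [0, 0, 0], [0, 0, 0]]' --hand '[0, 0, 0, 0]'

```text
clock: 6.78
position: [0.5753, -0.1531, 0.3078]
ee_rot: [0.001, -0.0, 1.0, -0.0]
contact_force: [0.4, 0.6, 1.8]
width: 0.0266
gripper_force: 50.0
```

Call:
carry_out --linear '[[0, 0, 0], [0, 0, 0], [0, 0, 0], [0, 0, 0], [0, 0, 0], [0, 0, 0], [0, 0, 0.01], [0, 0, 0.03]]' --angular '[[0, 0, 0], [0, 0, 0], [0, 0, 0], [0, 0, 0], [0, 0, 0], [0, 0, 0], [0, 0, 0], [0, 0, 0]]' --hand '[1, 1, 1, 1, 1, 1, 1, 1]'

```text
clock: 7.45
position: [0.5744, -0.1527, 0.3255]
ee_rot: [-0.002, -0.0, 1.0, 0.001]
contact_force: [-1.4, 0.5, -0.2]
width: 0.0856
gripper_force: 0.0
```

Call:
carry_out --linear '[[0, 0, 0.06], [0, 0, 0.06], [-0.05, 0.01, 0.04], [-0.07, 0.014, 0], [-0.07, 0.014, 0], [-0.04, 0.006, 0], [0, 0, 0], [0, 0, 0]]' --angular '[[0, 0, 0], [0, 0, 0], [0, 0, 0], [0, 0, 0], [0, 0, 0], [0, 0, 0], [0, 0, 0], [0, 0, 0]]' --hand '[1, 1, 1, 1, 1, 1, 1, 1]'

```text
clock: 8.12
position: [0.4593, -0.1308, 0.4082]
ee_rot: [0.001, -0.0, 1.0, -0.0]
contact_force: [0.6, -1.0, 0.1]
width: 0.0853
gripper_force: 0.0
```

```bash
python3 - <<'E'
from h import *
a={n:manip.get_image(n)[:,:,::-1] for n in P}
s=cv2.resize(a["scene"][180:340,210:370],None,fx=3,fy=3,interpolation=2)
t=cv2.resize(a["top"][180:320,340:440],None,fx=3,fy=3,interpolation=2)
t=cv2.copyMakeBorder(t,0,480-420,0,0,0)
cv2.imwrite("pics/c2.png",np.hstack([s,t]))
st=manip.get_state();print(st['position'],st['contact_force'],st['width'])
X=[.5747,-.152,.162];print(proj("scene",np.array(X)),proj("top",np.array(X)))
E
```

```text
[ 0.46091758 -0.13125882  0.40778198] [-0.15321021  0.68884478  0.06312832] 0.08554438270632106
[273.39876383 262.68567834] [407.70655448 222.96902716]
```

View pics/c2.png

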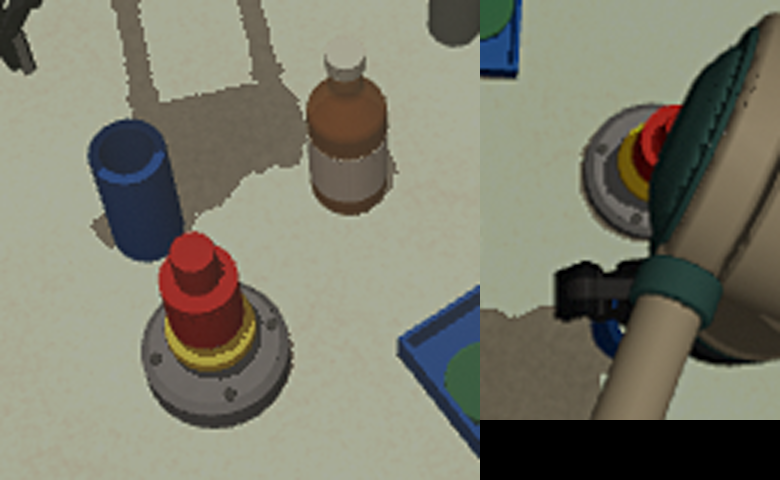

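The cap is home: its knob top at (273.7,263.7) in the scene view matches the predicted (273.4,262.7). The sleeve hasn't moved. Next I'll descend on it.

Call:
carry_out --linear '[[-0.001, 0, -0.03], [0, 0, -0.06], [0, 0, -0.07], [0, 0, -0.07], [0, 0, -0.06], [0, 0, -0.04], [0, 0, -0.02], [0, 0, 0]]' --angular '[[0, 0, 0], [0, 0, 0], [0, 0, 0], [0, 0, 0], [0, 0, 0], [0, 0, 0], [0, 0, 0], [0, 0, 0]]' --hand '[1, 1, 1, 1, 1, 1, 1, 1]'

```text
clock: 8.88
position: [0.46, -0.131, 0.2293]
ee_rot: [-0.003, -0.001, 1.0, 0.001]
contact_force: [-0.1, 0.6, -0.3]
width: 0.0854
gripper_force: 0.0
```

Call:
carry_out --linear '[[0, 0, 0], [0, 0, 0], [0, 0, 0], [0, 0, 0], [0, 0, 0], [0, 0, 0], [0, 0, 0], [0, 0, 0]]' --angular '[[0, 0, 0], [0, 0, 0], [0, 0, 0], [0, 0, 0], [0, 0, 0], [0, 0, 0], [0, 0, 0], [0, 0, 0]]' --hand '[1, 0, 0, 0, 0, 0, 0, 0]' --force 80

```text
clock: 9.55
position: [0.4602, -0.1311, 0.2337]
ee_rot: [0.002, -0.0, 1.0, -0.001]
contact_force: [-0.8, 0.4, 6.0]
width: 0.0504
gripper_force: 82.6
```

Call:
carry_out --linear '[[0, 0, 0.02], [0, 0, 0.05], [0, 0, 0.07], [0, 0, 0.08], [0, 0, 0.08], [0, 0, 0.07], [0, 0, 0.05], [0, 0, 0.02]]' --angular '[[0, 0, 0], [0, 0, 0], [0, 0, 0], [0, 0, 0], [0, 0, 0], [0, 0, 0], [0, 0, 0], [0, 0, 0]]' --hand '[0, 0, 0, 0, 0, 0, 0, 0]'

```text
clock: 10.22
position: [0.4599, -0.131, 0.4569]
ee_rot: [0.004, -0.001, 1.0, -0.002]
contact_force: [1.1, -0.9, -0.9]
width: 0.0506
gripper_force: 83.2
```

Call:
carry_out --linear '[[0.01, 0.02, 0], [0.02, 0.05, 0], [0.025, 0.06, 0], [0.025, 0.06, 0], [0.025, 0.06, 0], [0.025, 0.06, 0], [0.025, 0.06, 0], [0.025, 0.06, 0]]' --angular '[[0, 0, 0], [0, 0, 0], [0, 0, 0], [0, 0, 0], [0, 0, 0], [0, 0, 0], [0, 0, 0], [0, 0, 0]]' --hand '[0, 0, 0, 0, 0, 0, 0, 0]'

```text
clock: 10.88
position: [0.5496, 0.0865, 0.4492]
ee_rot: [-0.002, -0.001, 1.0, 0.0]
contact_force: [0.6, -0.2, -1.2]
width: 0.0505
gripper_force: 83.2
```

Call:
carry_out --linear '[[0.025, 0.06, 0], [0.025, 0.06, 0], [0.025, 0.06, 0], [0.025, 0.06, 0], [0.015, 0.03, 0], [0.005, 0.01, 0], [0, 0, 0], [0, 0, 0]]' --angular '[[0, 0, 0], [0, 0, 0], [0, 0, 0], [0, 0, 0], [0, 0, 0], [0, 0, 0], [0, 0, 0], [0, 0, 0]]' --hand '[0, 0, 0, 0, 0, 0, 0, 0]'

```text
clock: 11.55
position: [0.6092, 0.2239, 0.4503]
ee_rot: [-0.002, -0.001, 1.0, -0.001]
contact_force: [-0.2, -0.5, -0.9]
width: 0.0507
gripper_force: 83.3
```

Call:
carry_out --linear '[[0, 0, 0], [0, 0, 0]]' --angular '[[0, 0, 0], [0, 0, 0]]' --hand '[0, 0]'

```text
clock: 11.72
position: [0.6092, 0.2228, 0.4522]
ee_rot: [-0.0, 0.0, 1.0, -0.0]
contact_force: [-0.2, 0.2, -1.4]
width: 0.0504
gripper_force: 83.3
```

Call:
carry_out --linear '[[0.001, 0.002, -0.03], [0, 0, -0.05], [0, 0, -0.05], [0, 0, -0.03], [0, 0, -0.02], [0, 0, 0], [0, 0, 0]]' --angular '[[0, 0, 0], [0, 0, 0], [0, 0, 0], [0, 0, 0], [0, 0, 0], [0, 0, 0], [0, 0, 0]]' --hand '[0, 0, 0, 0, 0, 0, 0]'

```text
clock: 12.3
position: [0.6102, 0.2244, 0.3627]
ee_rot: [0.0, -0.0, 1.0, 0.0]
contact_force: [0.1, 0.3, -0.6]
width: 0.0511
gripper_force: 83.2
```

Call:
carry_out --linear '[[0, 0, -0.01], [0, 0, -0.01], [0, 0, -0.01], [0, 0, -0.01], [0, 0, -0.01], [0, 0, 0], [0, 0, 0]]' --angular '[[0, 0, 0], [0, 0, 0], [0, 0, 0], [0, 0, 0], [0, 0, 0], [0, 0, 0], [0, 0, 0]]' --hand '[0, 0, 0, 0, 0, 0, 0]'

```text
clock: 12.88
position: [0.6101, 0.225, 0.3367]
ee_rot: [-0.0, -0.001, 1.0, -0.0]
contact_force: [-0.0, 0.5, 0.3]
width: 0.0508
gripper_force: 83.3
```

Call:
carry_out --linear '[[0, -0.002, -0.01], [0, 0, -0.015], [0, 0, -0.015], [0, 0, -0.015], [0, 0, 0], [0, 0, 0]]' --angular '[[0, 0, 0], [0, 0, 0], [0, 0, 0], [0, 0, 0], [0, 0, 0], [0, 0, 0]]' --hand '[0, 0, 0, 0, 0, 0]'

```text
clock: 13.38
position: [0.61, 0.224, 0.3088]
ee_rot: [-0.001, -0.0, 1.0, -0.0]
contact_force: [0.5, 0.3, -1.6]
width: 0.0509
gripper_force: 83.2
```

Call:
carry_out --linear '[[0, 0, -0.01], [0, 0, -0.01], [0, 0, -0.01], [0, 0, -0.008], [0, 0, -0.008], [0, 0, -0.006], [0, 0, 0], [0, 0, 0]]' --angular '[[0, 0, 0], [0, 0, 0], [0, 0, 0], [0, 0, 0], [0, 0, 0], [0, 0, 0], [0, 0, 0], [0, 0, 0]]' --hand '[0, 0, 0, 0, 0, 0, 0, 0]' --force 100

```text
clock: 14.05
position: [0.61, 0.224, 0.2855]
ee_rot: [0.001, -0.001, 1.0, 0.0]
contact_force: [-2.8, -0.2, 9.3]
width: 0.0503
gripper_force: 104.4
```

Call:
carry_out --linear '[[0, 0, -0.004], [0, 0, -0.004], [0, 0, -0.002], [0, 0, 0], [0, 0, 0]]' --angular '[[0, 0, 0], [0, 0, 0], [0, 0, 0], [0, 0, 0], [0, 0, 0]]' --hand '[0, 0, 0, 0, 0]'

```text
clock: 14.47
position: [0.6099, 0.224, 0.2812]
ee_rot: [0.001, -0.001, 1.0, 0.0]
contact_force: [-3.1, -0.3, 10.9]
width: 0.0502
gripper_force: 104.3
```

Call:
carry_out --linear '[[0, 0, -0.003], [0, 0, -0.003], [0, 0, 0], [0, 0, 0]]' --angular '[[0, 0, 0], [0, 0, 0], [0, 0, 0], [0, 0, 0]]' --hand '[0, 0, 0, 0]'

```text
clock: 14.8
position: [0.6099, 0.224, 0.2796]
ee_rot: [0.001, -0.001, 1.0, 0.0]
contact_force: [-4.4, -0.3, 17.3]
width: 0.0503
gripper_force: 105.1
```

Call:
carry_out --linear '[[0, 0, -0.003], [0, 0, -0.003], [0, 0, 0], [0, 0, 0]]' --angular '[[0, 0, 0], [0, 0, 0], [0, 0, 0], [0, 0, 0]]' --hand '[0, 0, 0, 0]'

```text
clock: 15.13
position: [0.6098, 0.2239, 0.2795]
ee_rot: [0.002, -0.001, 1.0, 0.0]
contact_force: [-8.1, -2.1, 28.2]
width: 0.0499
gripper_force: 106.1
```

Call:
carry_out --linear '[[0, 0, 0.006], [0, 0, 0], [0, 0, 0], [0, 0, 0], [0, 0, 0], [0, 0, 0], [0, 0, 0], [0, 0, 0.02]]' --angular '[[0, 0, 0], [0, 0, 0], [0, 0, 0], [0, 0, 0], [0, 0, 0], [0, 0, 0], [0, 0, 0], [0, 0, 0]]' --hand '[0, 1, 1, 1, 1, 1, 1, 1]'

```text
clock: 15.8
position: [0.6095, 0.2238, 0.2835]
ee_rot: [-0.002, -0.0, 1.0, -0.001]
contact_force: [0.1, 0.3, -1.1]
width: 0.0857
gripper_force: 0.0
```

Call:
carry_out --linear '[[0, 0, 0.05], [0, 0, 0.07], [0, 0, 0.07], [0, 0, 0.07], [0, 0, 0.05], [-0.06, -0.06, 0], [-0.06, -0.06, 0], [-0.06, -0.06, 0]]' --angular '[[0, 0, 0], [0, 0, 0], [0, 0, 0], [0, 0, 0], [0, 0, 0], [0, 0, 0], [0, 0, 0], [0, 0, 0]]' --hand '[1, 1, 1, 1, 1, 1, 1, 1]'

```text
clock: 16.47
position: [0.5209, 0.1351, 0.4417]
ee_rot: [0.001, -0.001, 1.0, 0.0]
contact_force: [0.3, -0.6, 0.1]
width: 0.0855
gripper_force: 0.0
```

Call:
carry_out --linear '[[-0.06, -0.06, 0], [-0.05, -0.05, 0], [-0.03, -0.03, 0], [0, 0, 0], [0, 0, 0], [0, 0, 0]]' --angular '[[0, 0, 0], [0, 0, 0], [0, 0, 0], [0, 0, 0], [0, 0, 0], [0, 0, 0]]' --hand '[1, 1, 1, 1, 1, 1]'

```text
clock: 16.97
position: [0.4529, 0.0664, 0.4415]
ee_rot: [0.001, -0.0, 1.0, 0.0]
contact_force: [0.4, 0.2, -0.2]
width: 0.0855
gripper_force: 0.0
```

```bash
python3 - <<'E'
from h import *
a={n:manip.get_image(n)[:,:,::-1] for n in P}
s=cv2.resize(a["scene"][130:340,200:520],None,fx=2.5,fy=2.5,interpolation=2)
cv2.imwrite("pics/c3.png",s)
t=cv2.resize(a["top"][150:310,170:440],None,fx=2.9,fy=2.9,interpolation=2)
cv2.imwrite("pics/c3t.png",t)
for z in(.156,.163):
  X=np.array([.6096,.2237,z]);print((proj("scene",X)-[200,130])*2.5,(proj("top",X)-[170,150])*2.9)
E
```

```text
[592.40669079 104.82896152] [122.27564617 164.8132963 ]
[593.99052189  99.23417462] [119.41803691 162.33005688]
```

View pics/c3.png

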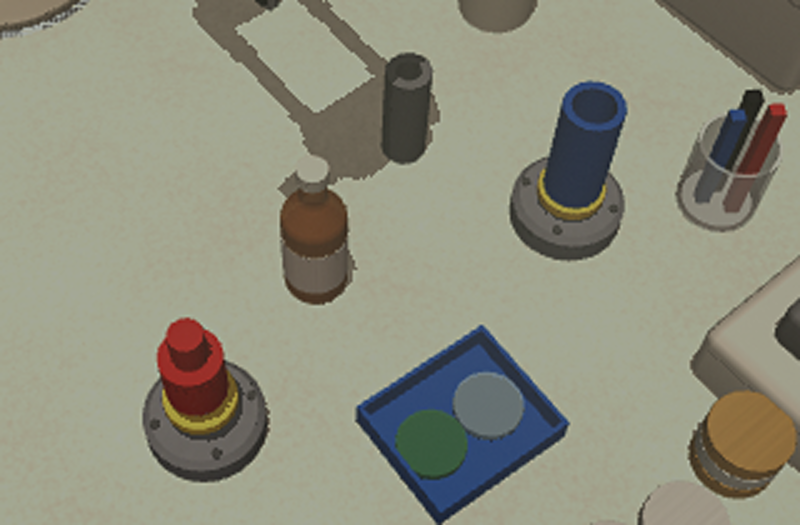

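View pics/c3t.png

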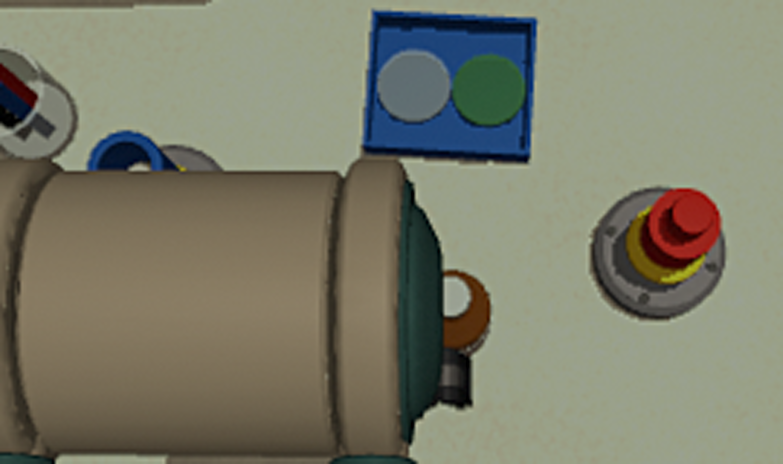

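The sleeve's top is at (594,105) in the crop, against a predicted (592,105) for fully home, and it sits on the lowered ring. The cap is home on the other port and the rest of the bench is undisturbed.

```bash
python3 -c "
from rig import manip
print(manip.sign_off())"
```

```text
the job is handed in; nothing more can be done
None
```

The red cap is home on the formerly bare port, the blue sleeve is pushed fully down on the freed port with its seal ring pressed down, everything is released, and the job was handed in at about 17 s of the 64 s limit.

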